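# Lay the carving gouges in their cradles

## Task

Clear up the carver's bench: pick out the three gouges and lay each one in the cradle of its own size (shortest gouge in the shortest cradle, middle in middle, longest in longest), level, with the handle in the wide notch, the steel shank in the narrow notch and the butt of the handle reaching about 15 mm past the wide notch. Set them down, do not drop them, and leave the mallet, the brush and the medallion where they are.

Things in the scene. Friction and masses are not known exactly. Their poses are not given: they have to be found in the camera images.
- gouge_short: the shortest and slimmest of 3 loose gouges: 8-sided wooden handle 80 long, 24 across flats, brass ferrule, steel shank 10 thick, blade 8 wide; 140 mm over all. Origin on the handle axis near the balance point, 60 mm from the butt, 80 from the tip, 12 above the bench as it lies: grip here from above, across y. x runs along the tool to the blade, at first away from the robot within 0.4 rad.
- cradle_short: shortest of 3 fixed plywood cradles: base 106x66x8 mm, posts up to 54 high; wide notch (floor 30 wide, 30 up) at x -46..-34, narrow notch (floor 16) at x 38..46, both flared 8 a side; free gap between for fingers. Origin on the bench under the seated gouge's origin, which is then 42 mm up; x from wide to narrow notch, away from the robot within 0.4 rad, along the seated gouge's x.
- gouge_medium: the middle-sized of 3 loose gouges: 8-sided wooden handle 104 long, 28 across flats, brass ferrule, steel shank 10 thick, blade 16 wide; 184 mm over all. Origin on the handle axis near the balance point, 78 mm from the butt, 106 from the tip, 14 above the bench as it lies: grip here from above, across y. x runs along the tool to the blade, at first away from the robot within 0.4 rad.
- cradle_medium: middle-sized of 3 fixed plywood cradles: base 136x66x8 mm, posts up to 56 high; wide notch (floor 34 wide, 30 up) at x -64..-52, narrow notch (floor 16) at x 50..58, both flared 8 a side; free gap between for fingers. Origin on the bench under the seated gouge's origin, which is then 44 mm up; x from wide to narrow notch, away from the robot within 0.4 rad, along the seated gouge's x.
- gouge_long: the longest and thickest of 3 loose gouges: 8-sided wooden handle 134 long, 32 across flats, brass ferrule, steel shank 10 thick, blade 26 wide; 234 mm over all. Origin on the handle axis near the balance point, 100 mm from the butt, 134 from the tip, 16 above the bench as it lies: grip here from above, across y. x runs along the tool to the blade, at first away from the robot within 0.4 rad.
- cradle_long: longest of 3 fixed plywood cradles: base 168x66x8 mm, posts up to 58 high; wide notch (floor 38 wide, 30 up) at x -82..-70, narrow notch (floor 16) at x 64..72, both flared 8 a side; free gap between for fingers. Origin on the bench under the seated gouge's origin, which is then 46 mm up; x from wide to narrow notch, away from the robot within 0.4 rad, along the seated gouge's x.
- mallet: bystander: dark wooden carver's mallet lying beyond the gouges, 288 mm long, head 115 x 75 x 55 mm. Origin at the bench under its middle; x axis along the handle towards the head.
- brush: bystander: flat dusting brush, orange handle, brass band, black head, 213 mm long, 58 mm wide, 18 mm high, at the robot's left. Origin at the bench under its middle; x axis towards the bristles.
- medallion: bystander: round carved wooden medallion, 120 mm across, 21 mm high, at the robot's right. Origin at the centre of its underside.
Mind the look-alikes: they are no part of the job. Leave any green or turquoise look-alike of the gouge_short alone.

How it is judged:
At the end, for the whole second after the job is handed in: Each gouge lies at rest and released in the cradle of its size: its origin within 12 mm lengthwise and 10 mm sideways of the cradle's origin and within 5 mm of the seated height, its axis within 0.10 rad of the cradle's (x of gouge_short in the frame of cradle_short between -0.012 and 0.012 m and y of gouge_short in the frame of cradle_short between -0.01 and 0.01 m and z of gouge_short in the frame of cradle_short between 0.037 and 0.047 m and angle between the x axis of gouge_short and the x axis of cradle_short, either way round below 0.1 rad and linear speed of each of gouge_short, gouge_medium, gouge_long below 0.02 m/s and angular speed of each of gouge_short, gouge_medium, gouge_long below 0.2 rad/s and contact force between each of gouge_short, gouge_medium, gouge_long and the fingers below 0.1 N and x of gouge_medium in the frame of cradle_medium between -0.012 and 0.012 m and y of gouge_medium in the frame of cradle_medium between -0.01 and 0.01 m and z of gouge_medium in the frame of cradle_medium between 0.039 and 0.049 m and angle between the x axis of gouge_medium and the x axis of cradle_medium, either way round below 0.1 rad and x of gouge_long in the frame of cradle_long between -0.012 and 0.012 m and y of gouge_long in the frame of cradle_long between -0.01 and 0.01 m and z of gouge_long in the frame of cradle_long between 0.041 and 0.051 m and angle between the x axis of gouge_long and the x axis of cradle_long, either way round below 0.1 rad); the robot touches nothing.
It fails at once if a gouge is dropped (moves faster than 0.75 m/s while out of the fingers) ((linear speed of gouge_short above 0.75 m/s and contact force between gouge_short and the fingers below 0.05 N) or (linear speed of gouge_medium above 0.75 m/s and contact force between gouge_medium and the fingers below 0.05 N) or (linear speed of gouge_long above 0.75 m/s and contact force between gouge_long and the fingers below 0.05 N)).
It fails at once if the mallet, brush or medallion is shifted by more than 15 mm (distance of any of mallet, brush, medallion from where it was at the start of the episode above 0.015 m).
It also fails if it takes over 86 s, if anything falls off the work surface, if the arm or the gripper's body presses on something with over 40 N, if the wrist force passes 120 N, or if a joint passes its speed limit or range.

## Robot

A 6-joint arm with a two-finger parallel gripper is mounted at the origin on the work surface. World frame = base frame: x ahead of the robot, y to its left, z up, the work surface at z = 0. Lengths are in m, angles in rad, forces in N, time in s.
With the tool pointing down it reaches from about 0.275 to 0.725 m from the base axis. Payload 15.9 kg.
Tool frame: the origin (TCP) lies on the centre line of the jaws, within the pads' length; the fingertips stand 11 mm ahead of it and the grasp point (between the pads) lies 8 mm behind it; z points along the fingers, y is the line along which they close (so a half turn about z gives the same grasp; the last joint's range is limited). The gripper opens to 85 mm and grips with 20 to 120 N. Pads are 22 mm wide; open, the fingers measure 114 mm over their backs; the gripper's body (76 mm by 85 mm) begins 54 mm behind the grasp point. The pads swing forward as they close: fully open they stand 13 mm farther back than shut.
Start: joints at [1.338, 0.213, -0.034, 1.323, 0, 1.571], TCP at [0.115, 0.486, 0.242] pointing down, gripper open.
Joint ranges: [-2.98, 2.98], [-0.74, 1.72], [-1.14, 1.35], [-2.1, 2.04], [-1.57, 1.44], [-3.14, 3.14]. Speed limits (rad/s): [1.89, 1.89, 2.39, 2.57, 3.14, 3.14].

## Interface

Orientations are given as [roll, pitch, yaw] about the fixed x, y, z axes, in that order (R = Rz(yaw) Ry(pitch) Rx(roll)).
In Python, from station import manip, optics, models gives the robot as it stands. The module is installed in compiled form; this text tells all that it offers.
- The arm moves only by the shell command python3 -m creep 'ROWS' [FORCE]. ROWS is JSON, a list of rows, each an object with "translation": the shift along the world's x, y, z in units of 0.12 m (1.0 is 0.12 m), a list of three; "spin": the turn about the world's z in units of 90 degrees (1.0 is 90 degrees); "claw": the opening, from 0 (shut) to 1 (fully open). In form: [{"translation": [tx, ty, tz], "spin": spin, "claw": claw}, ...]. A call has 1 to 12 rows; each row is the pose to reach, as a shift and turn from the pose commanded when the call began; what a row does not reach only later rows make up. A row lasts 1/12 s, in which the tool goes at most 41.7 mm and 7.16 degrees, less where a joint would pass 70% of its speed; a pose out of reach is approached as far as the arm can. A call with a number of a shift or a turn outside -1 to 1 is refused whole. A call with a gripper value outside its range is refused whole. The fingers move at their own pace and stop on an object; FORCE is the grip in N (left out, the last holds). Time passes only in rows, so rows that repeat a pose let the fingers close. It gives the time, the measured TCP pose, the force, the opening and the grip force at its end, in the units of the state.
- manip.get_obs(): the state, without advancing time (a new reading comes with each control period).
- optics.snapshot(name): name is "scene" or "top" or "wrist"; returns a dict with "img" (384x512x3 uint8, blue, green, red), "z_map" (384x512 float32, m along the optical axis (not along the pixel's ray), 0 where there is no reading), "fx", "fy", "cx", "cy" (pixels), "view" (4x4, takes a point from world to camera coordinates); the wrist camera has in their place "tool_from_camera" (4x4, takes a point from camera to tool coordinates, whose origin is the TCP and whose axes are the flange's). Camera axes: x right, y up, looking along -z (the intrinsics and any distortion apply to the point x, -y, -z); pixel columns grow to the right and rows downward; lengths in m; the calibration is good to about 2 mm. A picture is of the moment at which its call begins: read the wrist's pose just before it.
- manip.close_job(): hands the job in; it is judged then, once.
Trained networks look in the newest picture that a camera, given by its name, has taken for a name from the list of things; names that differ only in an ending like _2 or _b are one class to them, and where a whole thing is asked for, a point or a joint stands for the part that bears it (a point fixed in the world has none). Each returns a list of dicts, best first, with "score" (0 to 1); they miss things now and then, are a little off and sometimes report something else, mostly with a low value. They report only what shows in the picture. A call takes as long as a camera call. They do not tell look-alikes from the thing itself.
- models.silhouettes(camera, target): "region" (384x512 bool, what is visible of it) and "centre" ([column, row] in pixels, amid what is visible of it).
- models.place_of(camera, target): "centre" ([column, row] in pixels: a listed point, or the origin of a listed thing).
The state is a dict: "t": time; "joints": joint angles; "qvel": joint speeds; "tau": joint torques, N m; "eef_pos": TCP position; "tool_rot": TCP orientation; "contact_force": force on the tool from outside, world axes, zero at the start; "wrist_torque": the same for the moment, N m; "opening": opening from 0.0 (shut) to 1.0 (fully open); "grip_force": force on a finger pad.
Only numpy, scipy, OpenCV 4.12 (cv2) and the standard library are available. Lean on these libraries where they do the work, as an engineer would, in place of code of your own. Each camera call takes 0.05 s, during which the arm holds its last target. There are 200 camera calls.

## Working session

There is one attempt and no reset: what is moved stays moved. The work goes in short steps, Python scripts to look and compute and a shell command to move; the robot and the scene stay as the last step left them, time stands still between calls to the robot, and variables do not carry over. Pictures are saved under pics/ and viewed, at most 14 in all, crops included, and the job is handed in when it is done.

```bash
mkdir -p pics; cat > h.py <<'E'
import numpy as np, cv2
from station import manip, optics, models
def world(s,uv,z=None):
    """pixels Nx2 -> world via depth"""
    uv=np.atleast_2d(uv).astype(int); d=s["z_map"][uv[:,1],uv[:,0]]
    X=(uv[:,0]-s["cx"])/s["fx"]*d; Y=-(uv[:,1]-s["cy"])/s["fy"]*d
    P=np.c_[X,Y,-d,np.ones(len(d))]
    return (P@np.linalg.inv(s["view"]).T)[:,:3][d>0]
E
python3 - <<'E'
from h import *
o=manip.get_obs(); print(o["t"],o["eef_pos"],o["tool_rot"],o["opening"])
for c in ("scene","top"):
    s=optics.snapshot(c); cv2.imwrite(f"pics/{c}0.png",s["img"])
    print(c,[k for k in s],s["fx"],s["cx"],s["cy"], np.linalg.inv(s["view"])[:3,3])
    for n in ["gouge_short","gouge_medium","gouge_long","cradle_short","cradle_medium","cradle_long"]:
        for r in models.silhouettes(c,n):
            m=r["region"]; v,u=np.nonzero(m); P=world(s,np.c_[u,v])
            print(n,round(r["score"],2),np.round(r["centre"]),m.sum(),np.round(np.median(P,0),3),np.round(P[:,2].max(),3))
        print("   origin",[(round(r["score"],2),np.round(r["centre"])) for r in models.place_of(c,n)])
E
```

```text
0.0 [0.11529789 0.48620371 0.24182439] [-3.14052659e+00  4.32777404e-06  2.90874334e+00] 1.0016655300929849
scene ['img', 'z_map', 'fx', 'fy', 'cx', 'cy', 'view'] 399.57484548162 253.55749368501952 199.8572546533099 [1.12415868 0.78067222 1.08234696]
gouge_short 0.62 [320. 266.] 231 [0.543 0.331 0.019] 0.03
gouge_short 0.59 [297. 316.] 321 [0.701 0.424 0.02 ] 0.028
gouge_short 0.53 [310. 200.] 223 [0.388 0.093 0.017] 0.031
gouge_short 0.19 [216. 111.] 406 [ 0.384 -0.565  0.015] 0.026
   origin [(0.67, array([304., 316.])), (0.66, array([315., 267.])), (0.6, array([359., 237.])), (0.47, array([313., 200.]))]
gouge_medium 0.63 [266. 216.] 301 [0.564 0.073 0.022] 0.036
   origin [(0.85, array([266., 220.])), (0.67, array([317., 267.]))]
gouge_long 0.55 [242. 197.] 454 [ 0.572 -0.062  0.023] 0.039
   origin [(0.64, array([240., 195.]))]
cradle_short 0.95 [227. 177.] 434 [ 0.556 -0.185  0.013] 0.059
   origin [(0.61, array([227., 179.]))]
cradle_medium 0.82 [215. 153.] 457 [ 0.536 -0.318  0.009] 0.057
   origin [(0.79, array([219., 154.]))]
cradle_long 0.91 [286. 246.] 909 [0.57  0.201 0.
[... 423 characters left out ...]
1] 0.031
   origin [(0.68, array([164., 261.])), (0.67, array([136., 161.])), (0.54, array([162., 195.])), (0.46, array([232., 253.]))]
gouge_medium 0.74 [237. 194.] 305 [0.565 0.071 0.024] 0.035
   origin [(0.73, array([241., 194.]))]
gouge_long 0.91 [279. 194.] 544 [ 0.567 -0.064  0.027] 0.04
   origin [(0.62, array([278., 190.]))]
cradle_short 0.88 [316. 197.] 639 [ 0.557 -0.187  0.009] 0.056
cradle_short 0.53 [162. 201.] 242 [0.546 0.326 0.02 ] 0.031
   origin [(0.9, array([315., 194.]))]
cradle_medium 0.81 [354. 202.] 818 [ 0.534 -0.32   0.009] 0.059
   origin [(0.59, array([354., 198.]))]
cradle_long 0.91 [201. 196.] 978 [0.567 0.2   0.009] 0.062
   origin [(0.55, array([200., 196.]))]
```

```bash
python3 -c "
import cv2
a=cv2.imread('pics/top0.png')[100:310,90:400]; cv2.imwrite('pics/topc.png',cv2.resize(a,(800,542),interpolation=cv2.INTER_CUBIC))"
```

```text
(no output)
```

View pics/topc.png

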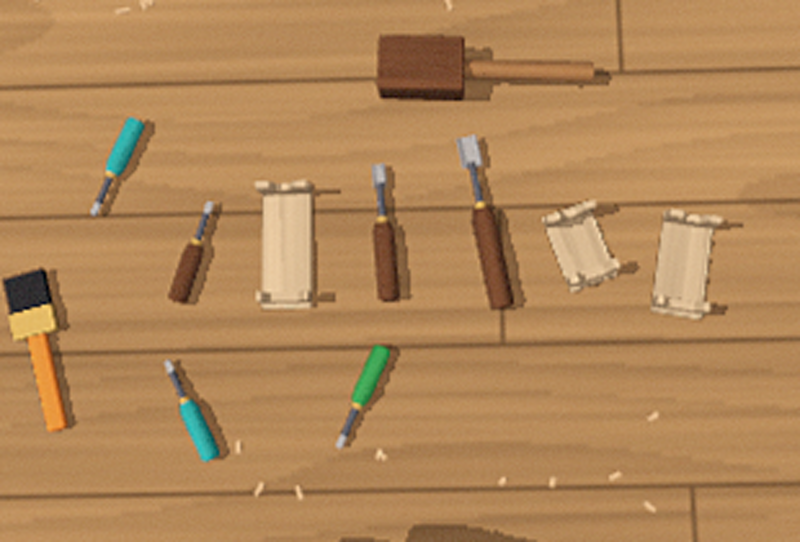

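The real short gouge is the dark-wood one at crop (190,250), which is px (164,197) in the top view. The turquoise ones at crop (118,165) and (192,410) and the green one at (363,395) are look-alikes. All the cradles are empty and well clear of each other. Next I fit axes.

```bash
cat >> h.py <<'E'
def rect(P,zlo,zhi=1):
    Q=P[(P[:,2]>zlo)&(P[:,2]<zhi)][:,:2].astype(np.float32)
    (c,wh,a)=cv2.minAreaRect(Q); w,h=wh; a=np.radians(a)
    if w<h: a+=np.pi/2; w,h=h,w
    a=(a+np.pi/2)%np.pi-np.pi/2
    return np.array(c),a,w,h
E
python3 - <<'E'
from h import *
s=optics.snapshot("top")
for n in ["gouge_short","gouge_medium","gouge_long","cradle_short","cradle_medium","cradle_long"]:
    rs=models.silhouettes("top",n)
    for r in rs:
        v,u=np.nonzero(r["region"]); hue=np.median(s["img"][v,u],0)
        P=world(s,np.c_[u,v]); c,a,w,h=rect(P,.004)
        print(n,round(r["score"],2),hue,np.round(c,4),"yaw",round(a,3),"LxW",round(w,4),round(h,4))
s=optics.snapshot("wrist"); print(np.round(s["tool_from_camera"],3),s["fx"],s["cx"],s["cy"])
E
```

```text
gouge_short 0.82 [143.5 156.5  55. ] [0.3566 0.325 ] yaw 0.47 LxW 0.1399 0.0248
gouge_short 0.8 [150. 163.  51.] [0.6817 0.4327] yaw -0.45 LxW 0.1322 0.0235
gouge_short 0.74 [ 83. 146.  68.] [0.3704 0.1021] yaw -0.443 LxW 0.1339 0.024
gouge_short 0.46 [ 46.  71. 114.] [0.5546 0.3266] yaw -0.3 LxW 0.1225 0.0261
gouge_medium 0.75 [ 49.  74. 118.] [0.5839 0.0715] yaw 0.074 LxW 0.1837 0.0281
gouge_long 0.79 [ 49.  77. 122.] [ 0.5934 -0.0611] yaw 0.181 LxW 0.2327 0.03
cradle_short 0.86 [142. 180. 211.] [ 0.5597 -0.1858] yaw 0.337 LxW 0.1044 0.0669
cradle_medium 0.9 [140. 178. 209.] [ 0.5328 -0.3208] yaw -0.16 LxW 0.1373 0.0694
cradle_long 0.56 [151. 191. 221.] [0.5663 0.1999] yaw 0.025 LxW 0.1614 0.0691
[[ 0.     0.944  0.329  0.085]
 [ 1.    -0.001  0.001 -0.   ]
 [ 0.001  0.329 -0.944 -0.132]
 [ 0.     0.     0.     1.   ]] 305.5059255761009 258.58822375137316 191.09572351784715
```

```bash
python3 -m creep '[{"translation":[0.3,-0.1,0.1],"spin":-0.08,"claw":1},{"translation":[0.6,-0.2,0.1],"spin":-0.16,"claw":1},{"translation":[0.9,-0.3,0.1],"spin":-0.24,"claw":1},{"translation":[1,-0.4,0.1],"spin":-0.32,"claw":1},{"translation":[1,-0.5,0.1],"spin":-0.4,"claw":1},{"translation":[1,-0.5,0.1],"spin":-0.48,"claw":1},{"translation":[1,-0.5,0.1],"spin":-0.56,"claw":1},{"translation":[1,-0.5,0.1],"spin":-0.64,"claw":1},{"translation":[1,-0.5,0.1],"spin":-0.72,"claw":1},{"translation":[1,-0.5,0.1],"spin":-0.8,"claw":1},{"translation":[1,-0.5,0.1],"spin":-0.88,"claw":1},{"translation":[1,-0.5,0.1],"spin":-0.95,"claw":1}]'; python3 -c "
from h import *
o=manip.get_obs(); print(o['joints'])"
```

```text
t: 2.7
eef_pos: [0.2354, 0.4265, 0.2543]
tool_rot: [3.142, -0.0, 1.41]
contact_force: [-0.1, -0.8, 0.3]
opening: 0.995
grip_force: 0.0
[ 1.06656169e+00  1.84548014e-01 -3.93365766e-02  1.34683178e+00
 -2.09678524e-06  2.79799604e+00]
```

Joint 6 runs opposite to what I assumed: yaw = π + j1 − j6. Yaw near π + the gouge's yaw is therefore the comfortable branch, so I turn back.

```bash
python3 -m creep '[{"translation":[0.3,-0.1,0],"spin":0.08,"claw":1},{"translation":[0.6,-0.2,0],"spin":0.16,"claw":1},{"translation":[0.9,-0.3,0],"spin":0.24,"claw":1},{"translation":[1,-0.4,0],"spin":0.32,"claw":1},{"translation":[1,-0.5,0],"spin":0.4,"claw":1},{"translation":[1,-0.5,0],"spin":0.48,"claw":1},{"translation":[1,-0.5,0],"spin":0.56,"claw":1},{"translation":[1,-0.5,0],"spin":0.64,"claw":1},{"translation":[1,-0.5,0],"spin":0.72,"claw":1},{"translation":[1,-0.5,0],"spin":0.8,"claw":1},{"translation":[1,-0.5,0],"spin":0.88,"claw":1},{"translation":[1,-0.5,0],"spin":0.91,"claw":1}]' && python3 -m creep '[{"translation":[0.3,-0.05,0],"spin":0,"claw":1},{"translation":[0.6,-0.1,0],"spin":0,"claw":1},{"translation":[0.9,-0.2,0],"spin":0,"claw":1},{"translation":[1,-0.3,0],"spin":0,"claw":1},{"translation":[1,-0.3,0],"spin":0,"claw":1},{"translation":[1,-0.3,0],"spin":0,"claw":1}]'
cat >> h.py <<'E'
from scipy.spatial.transform import Rotation as Ro
def wsnap():
    o=manip.get_obs(); s=optics.snapshot("wrist")
    T=np.eye(4); T[:3,:3]=Ro.from_euler("xyz",o["tool_rot"]).as_matrix(); T[:3,3]=o["eef_pos"]
    s["view"]=np.linalg.inv(T@s["tool_from_camera"]); s["o"]=o
    return s
def report(s,n,cam="wrist"):
    for r in models.silhouettes(cam,n):
        m=r["region"]; v,u=np.nonzero(m)
        P=world(s,np.c_[u,v]); c,a,w,h=rect(P,.004)
        print(n,round(r["score"],2),np.round(np.median(s["img"][v,u],0)),np.round(c,4),"yaw",round(a,3),"LxW",round(w,4),round(h,4),"zmax",round(float(np.percentile(P[:,2],98)),4), "box",u.min(),u.max(),v.min(),v.max())
    return
E
python3 - <<'E'
from h import *
s=wsnap(); cv2.imwrite("pics/w1.png",s["img"]); print(s["o"]["eef_pos"],s["o"]["tool_rot"],s["o"]["joints"])
report(s,"gouge_short"); report(s,"cradle_long")
E
```

```text
t: 3.7
eef_pos: [0.3554, 0.3665, 0.2543]
tool_rot: [-3.142, -0.0, 2.853]
contact_force: [0.8, -0.1, -0.0]
opening: 1.002
grip_force: 0.0
t: 4.2
eef_pos: [0.4759, 0.3299, 0.2539]
tool_rot: [-3.141, -0.0, 2.844]
contact_force: [-0.2, 0.5, -0.7]
opening: 1.0
grip_force: 0.0
[0.47588795 0.32989042 0.25393565] [-3.14115154e+00 -4.67339956e-04  2.84422001e+00] [6.06105065e-01 3.81132275e-01 2.23062024e-01 1.41336179e+00
 9.40895808e-05 9.03477575e-01]
gouge_short 0.89 [ 70. 148.  49.] [0.3674 0.1015] yaw -0.437 LxW 0.1391 0.026 zmax 0.0261 box 39 67 66 184
gouge_short 0.74 [ 38.  62. 100.] [0.5607 0.3229] yaw -0.3 LxW 0.1383 0.024 zmax 0.0259 box 264 283 167 264
gouge_short 0.69 [85. 89. 94.] [0.5673 0.4262] yaw 0.289 LxW 0.1961 0.0383 zmax 0.0185 box 368 383 227 262
gouge_short 0.66 [158. 169.  37.] [0.3548 0.3233] yaw 0.475 LxW 0.1395 0.0238 zmax 0.026 box 169 266 0 106
cradle_long 0.97 [140. 195. 232.] [0.5416 0.2069] yaw -0.303 LxW 0.2181 0.11 zmax 0.0557 box 135 229 185 317
```

View pics/w1.png

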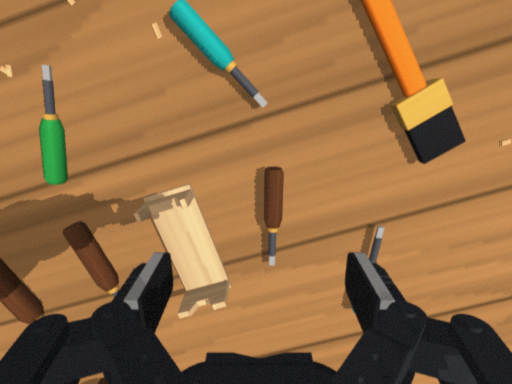

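The brown short gouge lies at (273,215), butt towards the robot. Its measured length of 138 mm fits the 140 given, and it agrees with the top view within 2 mm. I go down and grip it at its origin (0.551, 0.326).

```bash
python3 -m creep '[{"translation":[0.3,0,-0.2],"spin":0,"claw":1},{"translation":[0.55,-0.03,-0.45],"spin":0,"claw":1},{"translation":[0.63,-0.03,-0.7],"spin":0,"claw":1},{"translation":[0.63,-0.03,-0.9],"spin":0,"claw":1},{"translation":[0.63,-0.03,-1],"spin":0,"claw":1},{"translation":[0.63,-0.03,-1],"spin":0,"claw":1}]' && python3 -m creep '[{"translation":[0,0,-0.25],"spin":0,"claw":1},{"translation":[0,0,-0.5],"spin":0,"claw":1},{"translation":[0,0,-0.7],"spin":0,"claw":1},{"translation":[0,0,-0.85],"spin":0,"claw":1},{"translation":[0,0,-0.95],"spin":0,"claw":1},{"translation":[0,0,-0.98],"spin":0,"claw":1},{"translation":[0,0,-0.98],"spin":0,"claw":1}]' && python3 -m creep '[{"translation":[0,0,0],"spin":0,"claw":0},{"translation":[0,0,0],"spin":0,"claw":0},{"translation":[0,0,0],"spin":0,"claw":0},{"translation":[0,0,0],"spin":0,"claw":0},{"translation":[0,0,0],"spin":0,"claw":0},{"translation":[0,0,0],"spin":0,"claw":0},{"translation":[0,0,0],"spin":0,"claw":0},{"translation":[0,0,0],"spin":0,"claw":0}]' 60
```

```text
t: 4.85
eef_pos: [0.5489, 0.3267, 0.1312]
tool_rot: [-3.138, -0.003, 2.847]
contact_force: [0.1, -0.4, 0.9]
opening: 1.003
grip_force: 0.0
t: 5.43
eef_pos: [0.5508, 0.3273, 0.0171]
tool_rot: [3.142, 0.0, 2.847]
contact_force: [-0.3, 0.5, 1.0]
opening: 0.997
grip_force: 0.0
t: 6.1
eef_pos: [0.5512, 0.3271, 0.0174]
tool_rot: [3.141, 0.001, 2.846]
contact_force: [-1.2, -0.7, 7.0]
opening: 0.268
grip_force: 58.8
```

```bash
python3 -m creep '[{"translation":[0,0,0.1],"spin":0,"claw":0},{"translation":[0,0,0.25],"spin":0,"claw":0},{"translation":[0,0,0.5],"spin":0,"claw":0},{"translation":[0,-0.2,0.75],"spin":0,"claw":0},{"translation":[0,-0.4,1],"spin":0,"claw":0},{"translation":[-0.1,-0.7,1],"spin":0.05,"claw":0},{"translation":[-0.2,-1,1],"spin":0.1,"claw":0}]' && python3 -m creep '[{"translation":[-0.1,-0.3,0.25],"spin":0.05,"claw":0},{"translation":[-0.3,-0.6,0.5],"spin":0.1,"claw":0},{"translation":[-0.5,-0.9,0.75],"spin":0.15,"claw":0},{"translation":[-0.57,-1,0.97],"spin":0.2,"claw":0}]' && python3 -m creep '[{"translation":[0,-0.3,0],"spin":0.05,"claw":0},{"translation":[0,-0.6,0],"spin":0.1,"claw":0},{"translation":[0,-0.9,0],"spin":0.1,"claw":0},{"translation":[0,-1,0],"spin":0.1,"claw":0}]' && python3 -m creep '[{"translation":[0,-0.3,0],"spin":0,"claw":0},{"translation":[0,-0.6,0],"spin":0,"claw":0},{"translation":[0,-0.9,0],"spin":0,"claw":0},{"translation":[0,-1,0],"spin":0,"claw":0},{"translation":[0,-1,0],"spin":0,"claw":0},{"translation":[0,-1,0],"spin":0,"claw":0}]'
cat >> h.py <<'E'
def cradle(s,n,cam="wrist",tall=.045):
    """base rectangle and post-top centroids"""
    m=models.silhouettes(cam,n)[0]; v,u=np.nonzero(m["region"]); P=world(s,np.c_[u,v]); 
    c,a,w,h=rect(P,.004); print(n,round(m["score"],2),"rect",np.round(c,4),round(a,3),round(w,4),round(h,4))
    T=P[P[:,2]>tall]; ax=np.array([np.cos(a),np.sin(a)]); t=(T[:,:2]-c)@ax; q=(T[:,:2]-c)@np.array([-ax[1],ax[0]])
    for sg in (-1,1):
        for sq in (-1,1):
            k=(np.sign(t)==sg)&(np.sign(q)==sq); print("  post",sg,sq,k.sum(),np.round(T[k].mean(0),4) if k.any() else None,"t",np.round([t[k].min(),t[k].max()],4) if k.any() else "")
E
python3 - <<'E'
from h import *
s=wsnap(); cv2.imwrite("pics/w2.png",s["img"]); print(s["o"]["eef_pos"],s["o"]["tool_rot"])
cradle(s,"cradle_short"); report(s,"gouge_short")
s=optics.snapshot("top"); cradle(s,"cradle_short","top"); 
E
```

```text
t: 6.68
eef_pos: [0.5279, 0.2065, 0.1393]
tool_rot: [3.14, 0.004, 3.007]
contact_force: [1.1, -1.4, -0.6]
opening: 0.261
grip_force: 59.1
t: 7.02
eef_pos: [0.4622, 0.0936, 0.2425]
tool_rot: [-3.141, -0.001, -2.963]
contact_force: [0.9, -0.6, 0.0]
opening: 0.26
grip_force: 59.1
t: 7.35
eef_pos: [0.4638, -0.0281, 0.2428]
tool_rot: [-3.14, 0.001, -2.811]
contact_force: [1.1, 0.6, -0.2]
opening: 0.259
grip_force: 59.1
t: 7.85
eef_pos: [0.4641, -0.1449, 0.2421]
tool_rot: [3.142, 0.0, -2.811]
contact_force: [0.0, 0.5, -0.8]
opening: 0.259
grip_force: 59.2
[ 0.46413891 -0.14486671  0.24205798] [ 3.14157791e+00  3.76979777e-04 -2.81055252e+00]
cradle_short 0.89 rect [ 0.5361 -0.1936] 0.143 0.1443 0.0784
  post -1 -1 96 [ 0.5284 -0.2274  0.0461] t [-0.0194 -0.006 ]
  post -1 1 91 [ 0.5082 -0.1754  0.0568] t [-0.0722 -0.0164]
  post 1 -1 156 [ 0.6031 -0.1966  0.0508] t [0.0613 0.0722]
  post 1 1 0 None t 
gouge_short 0.96 [ 73. 145.  55.] [0.3783 0.0959] yaw -0.438 LxW 0.1164 0.0259 zmax 0.0254 box 426 511 119 195
gouge_short 0.82 [35. 55. 87.] [ 0.4749 -0.1358] yaw 0.477 LxW 0.1465 0.0325 zmax 0.2502 box 233 285 144 356
gouge_short 0.58 [157. 217. 245.] [0.5399 0.066 ] yaw 1.421 LxW 0.3565 0.1575 zmax 0.0422 box 418 511 245 363
gouge_short 0.43 [ 46.  74. 117.] [ 0.5639 -0.0796] yaw 0.242 LxW 0.3011 0.0611 zmax 0.2402 box 267 313 183 336
cradle_short 0.49 rect [ 0.7976 -0.0677] 1.507 0.2857 0.0774
  post -1 -1 4 [ 0.7952 -0.1398  0.0465] t [-0.125  -0.0225]
  post -1 1 2 [ 0.7894 -0.1004  0.0459] t [-0.0399 -0.0265]
  post 1 -1 346 [0.821  0.0163 0.0547] t [0.0288 0.1428]
  post 1 1 380 [0.783  0.0174 0.0545] t [0.0115 0.1414]
```

View pics/w2.png

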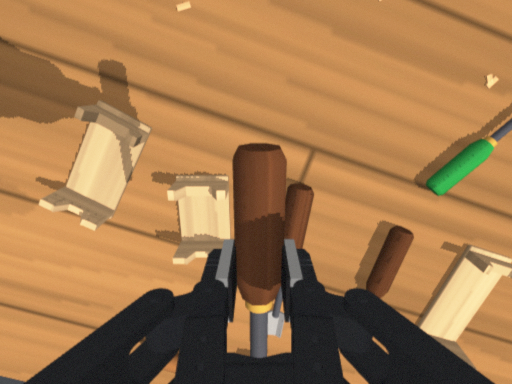

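The gouge is held straight, with its butt at (258,150), and the short cradle shows at (203,220). The region's depth edges smear the rectangle, so I fit by height layers instead.

```bash
cat >> h.py <<'E'
from scipy.spatial import cKDTree
def layer(s,cam,n,c0,a0,L,rad):
    """base outline and posts near a prior, in prior frame; outline uses points z>.004 close to prior"""
    v,u=np.mgrid[0:384,0:512]; ok=s["z_map"]>0; P=world(s,np.c_[u.ravel(),v.ravel()])
    k=(np.hypot(P[:,0]-c0[0],P[:,1]-c0[1])<rad)&(P[:,2]>.004)&(P[:,2]<.064); P=P[k]
    n_=[len(i) for i in cKDTree(P).query_ball_point(P,.004)]; P=P[np.array(n_)>=(8 if cam=="wrist" else 2)]
    R=np.array([[np.cos(a0),np.sin(a0)],[-np.sin(a0),np.cos(a0)]])
    for nm,lo,hi in (("base",.004,.012),("tops",.048,.064),("all",.004,.064)):
        Q=P[(P[:,2]>lo)&(P[:,2]<hi)]
        if len(Q)<5: continue
        c,a,w,h=rect(Q,lo,hi); q=(Q[:,:2]-c0)@R.T
        print(n,nm,len(Q),np.round(c,4),"yaw",round(a,3),"LxW",round(w,4),round(h,4),"x",np.round(np.percentile(q[:,0],[1,99]),4),"y",np.round(np.percentile(q[:,1],[1,99]),4))
        if nm=="tops":
            for sg in (-1,1):
                t=q[np.sign(q[:,0])==sg]; print("   end",sg,len(t),np.round(np.percentile(t[:,0],[3,50,97]),4),np.round(np.percentile(t[:,1],[3,97]),4))
E
python3 - <<'E'
from h import *
for cam in ("wrist","top"):
    s=wsnap() if cam=="wrist" else optics.snapshot("top")
    print(cam)
    layer(s,cam,"short",np.array([.5597,-.1858]),.337,.106,.07)
    layer(s,cam,"medium",np.array([.5328,-.3208]),-.16,.136,.082)
    if cam=="top": layer(s,cam,"long",np.array([.5663,.1999]),.025,.168,.093)
E
```

```text
wrist
short base 2554 [ 0.5511 -0.191 ] yaw 0.336 LxW 0.0912 0.0658 x [-0.055   0.0352] y [-0.0339  0.0304]
short tops 136 [ 0.564  -0.1846] yaw -0.295 LxW 0.1022 0.02 x [-0.0149  0.0432] y [-0.035   0.0087]
   end -1 2 [-0.0426 -0.042  -0.0413] [0.0217 0.0218]
   end 1 134 [0.0344 0.0378 0.0427] [-0.0347 -0.016 ]
short all 4214 [ 0.5548 -0.1896] yaw 0.333 LxW 0.0991 0.066 x [-0.0547  0.0413] y [-0.0342  0.0305]
medium base 4425 [ 0.5245 -0.3213] yaw -0.187 LxW 0.1216 0.066 x [-0.0684  0.0515] y [-0.0341  0.0311]
medium tops 379 [ 0.5319 -0.3259] yaw -0.129 LxW 0.1225 0.0661 x [-0.0557  0.0599] y [-0.036   0.0293]
   end -1 5 [-0.062  -0.0592 -0.0557] [-0.0256  0.0259]
   end 1 374 [0.0503 0.053  0.0592] [-0.0352  0.029 ]
medium all 7045 [ 0.5282 -0.3223] yaw -0.187 LxW 0.1293 0.067 x [-0.068   0.0579] y [-0.0345  0.0319]
top
medium base 8 [ 0.4906 -0.3788] yaw -0.54 LxW 0.0536 0.0108 x [-0.0557 -0.0058] y [-0.0765 -0.0502]
medium all 8 [ 0.4906 -0.3788] yaw -0.54 LxW 0.0536 0.0108 x [-0.0557 -0.0058] y [-0.0765 -0.0502]
long base 566 [0.558  0.1876] yaw -0.211 LxW 0.1603 0.1486 x [-0.0797  0.0709] y [-0.0659  0.0443]
long tops 20 [0.5713 0.1988] yaw 0.019 LxW 0.1474 0.0642 x [-0.0677  0.0788] y [-0.0332  0.0304]
   end -1 2 [-0.0684 -0.0665 -0.0646] [-0.0244  0.0287]
   end 1 18 [0.0701 0.0754 0.0788] [-0.032   0.0304]
long all 729 [0.5621 0.1867] yaw -0.211 LxW 0.1688 0.1486 x [-0.0795  0.0772] y [-0.0583  0.0439]
```

```bash
python3 -m creep '[{"translation":[0.3,-0.15,-0.2],"spin":0,"claw":0},{"translation":[0.6,-0.3,-0.4],"spin":0,"claw":0},{"translation":[0.79,-0.36,-0.6],"spin":0,"claw":0},{"translation":[0.79,-0.36,-0.8],"spin":0,"claw":0},{"translation":[0.79,-0.36,-0.9],"spin":0,"claw":0},{"translation":[0.79,-0.36,-0.9],"spin":0,"claw":0}]'
cat >> h.py <<'E'
def held(s,zlo=.03):
    """held gouge in the tool frame (tool -x = forward): points near the fingers' height"""
    v,u=np.mgrid[0:384,0:512]; P=world(s,np.c_[u.ravel(),v.ravel()]); o=s["o"]
    R=Ro.from_euler("xyz",o["tool_rot"]).as_matrix(); q=(P-o["eef_pos"])@R; q[:,0]*=-1  # x now along the gouge
    k=(abs(q[:,1])<.03)&(q[:,2]>-.02)&(q[:,2]<.02)&(q[:,0]<-.015)&(q[:,0]>-.12); q=q[k]
    print("held butt x",np.round(np.percentile(q[:,0],[1,3]),4),"n",len(q))
    for lo in np.arange(-.105,-.015,.02):
        t=q[(q[:,0]>lo)&(q[:,0]<lo+.02)]
        if len(t)>20: print("  x",round(lo+.01,3),"y mid",np.round((np.percentile(t[:,1],2)+np.percentile(t[:,1],98))/2,4),"depth of top",round(np.percentile(t[:,2],5),4))
E
python3 - <<'E'
from h import *
s=wsnap(); cv2.imwrite("pics/w3.png",s["img"]); print(s["o"]["eef_pos"],s["o"]["tool_rot"])
held(s); layer(s,"wrist","short",np.array([.5584,-.1882]),.335,.106,.07)
E
```

```text
t: 8.7
eef_pos: [0.5577, -0.1869, 0.1301]
tool_rot: [3.138, -0.004, -2.808]
contact_force: [-0.4, 0.6, 0.0]
opening: 0.258
grip_force: 59.2
[ 0.55773715 -0.18685911  0.13006207] [ 3.13824397 -0.00430125 -2.80839326]
held butt x [-0.059  -0.0589] n 5103
  x -0.055 y mid 0.0003 depth of top -0.0078
  x -0.035 y mid 0.0003 depth of top -0.008
  x -0.015 y mid 0.0003 depth of top -0.0079
short base 2235 [ 0.551  -0.1909] yaw 0.331 LxW 0.0909 0.0661 x [-0.0532  0.0371] y [-0.0327  0.0324]
short tops 6 [ 0.5499 -0.2081] yaw -0.298 LxW 0.0991 0.0381 x [-0.0467  0.0362] y [-0.031   0.0236]
   end -1 4 [-0.0463 -0.0369 -0.0364] [-0.0193  0.0236]
   end 1 2 [0.0359 0.0361 0.0362] [-0.0311 -0.0297]
short all 3972 [ 0.5511 -0.1909] yaw 0.331 LxW 0.091 0.0662 x [-0.0531  0.0373] y [-0.0328  0.0325]
```

View pics/w3.png

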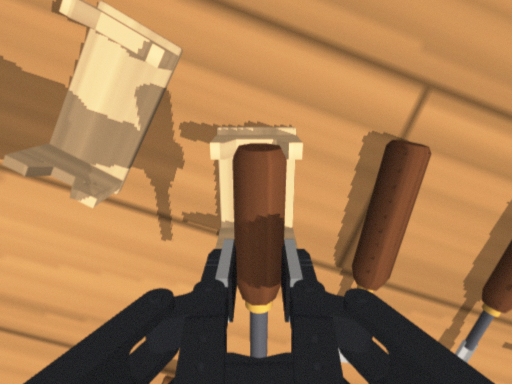

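The held gouge lines up with the cradle: the notch posts at (228,150) and (292,150) sit symmetrically either side of the handle. The base fits within 1 mm and the butt is at −59 mm. I lower it now.

```bash
python3 -m creep '[{"translation":[0,0,-0.15],"spin":0,"claw":0},{"translation":[0,0,-0.3],"spin":0,"claw":0},{"translation":[0,0,-0.4],"spin":0,"claw":0},{"translation":[0,0,-0.45],"spin":0,"claw":0},{"translation":[0,0,-0.45],"spin":0,"claw":0},{"translation":[0,0,-0.45],"spin":0,"claw":0},{"translation":[0,0,-0.45],"spin":0,"claw":0}]'
```

```text
t: 9.33
eef_pos: [0.5599, -0.1879, 0.081]
tool_rot: [-3.14, 0.002, -2.809]
contact_force: [-0.0, -0.3, -0.1]
opening: 0.258
grip_force: 59.2
```

```bash
python3 -m creep '[{"translation":[-0.02,0,-0.08],"spin":0,"claw":0},{"translation":[-0.02,0,-0.15],"spin":0,"claw":0},{"translation":[-0.02,0,-0.2],"spin":0,"claw":0},{"translation":[-0.02,0,-0.24],"spin":0,"claw":0},{"translation":[-0.02,0,-0.27],"spin":0,"claw":0},{"translation":[-0.02,0,-0.28],"spin":0,"claw":0},{"translation":[-0.02,0,-0.28],"spin":0,"claw":0},{"translation":[-0.02,0,-0.28],"spin":0,"claw":0}]'
```

```text
t: 10.0
eef_pos: [0.5564, -0.1877, 0.0469]
tool_rot: [-3.141, 0.0, -2.809]
contact_force: [-11.0, 2.9, 24.3]
opening: 0.26
grip_force: 62.1
```

```bash
python3 -m creep '[{"translation":[0,0,0.005],"spin":0,"claw":0},{"translation":[0,0,0.005],"spin":0,"claw":0.4},{"translation":[0,0,0.005],"spin":0,"claw":0.6},{"translation":[0,0,0.005],"spin":0,"claw":0.8},{"translation":[0,0,0.005],"spin":0,"claw":0.8},{"translation":[0,0,0.005],"spin":0,"claw":0.8},{"translation":[0,0,0.2],"spin":0,"claw":0.8},{"translation":[0,0,0.45],"spin":0,"claw":0.8},{"translation":[0,0,0.7],"spin":0,"claw":0.8},{"translation":[0,0,1],"spin":0,"claw":0.8}]' && python3 -m creep '[{"translation":[-0.2,0.1,0.2],"spin":0,"claw":1},{"translation":[-0.5,0.3,0.4],"spin":0,"claw":1},{"translation":[-0.8,0.5,0.6],"spin":0,"claw":1},{"translation":[-0.8,0.7,0.7],"spin":0,"claw":1},{"translation":[-0.8,0.9,0.7],"spin":0,"claw":1},{"translation":[-0.8,0.9,0.7],"spin":0,"claw":1},{"translation":[-0.8,0.9,0.7],"spin":0,"claw":1}]'
python3 - <<'E'
from h import *
s=wsnap(); cv2.imwrite("pics/w4.png",s["img"]); print(s["o"]["eef_pos"],s["o"]["tool_rot"])
report(s,"gouge_short");report(s,"gouge_medium"); report(s,"gouge_long")
layer(s,"wrist","short",np.array([.5584,-.1882]),.335,.106,.07)
layer(s,"wrist","medium",np.array([.5328,-.3208]),-.175,.136,.082)
E
```

```text
t: 10.83
eef_pos: [0.5559, -0.1875, 0.1662]
tool_rot: [3.14, -0.002, -2.809]
contact_force: [1.0, 0.3, 0.1]
opening: 0.799
grip_force: 0.0
t: 11.42
eef_pos: [0.4608, -0.0789, 0.2503]
tool_rot: [-3.141, 0.001, -2.807]
contact_force: [0.3, -0.0, 0.5]
opening: 1.003
grip_force: 0.0
[ 0.46079459 -0.07894695  0.25030102] [-3.14103025e+00  8.53509246e-04 -2.80693946e+00]
gouge_short 0.75 [ 41.  66. 106.] [ 0.5319 -0.1878] yaw -0.241 LxW 0.1552 0.0829 zmax 0.0558 box 130 159 159 255
gouge_short 0.71 [ 73. 141.  54.] [0.3674 0.1011] yaw -0.441 LxW 0.1402 0.0249 zmax 0.0254 box 375 477 89 179
gouge_medium 0.57 [ 39.  63. 100.] [0.5406 0.0521] yaw 0.437 LxW 0.266 0.083 zmax 0.0294 box 305 363 211 324
gouge_long 0.83 [ 42.  69. 111.] [ 0.5934 -0.0634] yaw 0.186 LxW 0.2346 0.0319 zmax 0.0338 box 219 262 168 322
short base 1495 [ 0.5572 -0.1886] yaw 0.332 LxW 0.1041 0.0661 x [-0.0529  0.0374] y [-0.0323  0.0328]
short tops 1545 [ 0.5583 -0.1889] yaw 0.343 LxW 0.1199 0.066 x [-0.0598  0.0446] y [-0.0304  0.0311]
   end -1 1021 [-0.0587 -0.0319 -0.0017] [-0.0097  0.0119]
   end 1 524 [0.0012 0.0327 0.0446] [-0.0303  0.0311]
short all 4529 [ 0.5589 -0.1881] yaw 0.336 LxW 0.122 0.0666 x [-0.0594  0.0513] y [-0.0322  0.0328]
medium base 4571 [ 0.5312 -0.3224] yaw -0.183 LxW 0.1352 0.0668 x [-0.0684  0.052 ] y [-0.0339  0.031 ]
medium tops 246 [ 0.5334 -0.3192] yaw -0.132 LxW 0.1217 0.0533 x [-0.0583  0.0599] y [-0.0258  0.0305]
   end -1 9 [-0.0611 -0.0561 -0.0515] [-0.0264  0.0256]
   end 1 237 [0.051  0.0533 0.0591] [-0.0198  0.0303]
medium all 7226 [ 0.5311 -0.3225] yaw -0.185 LxW 0.1352 0.067 x [-0.0681  0.0582] y [-0.034   0.0313]
```

View pics/w4.png

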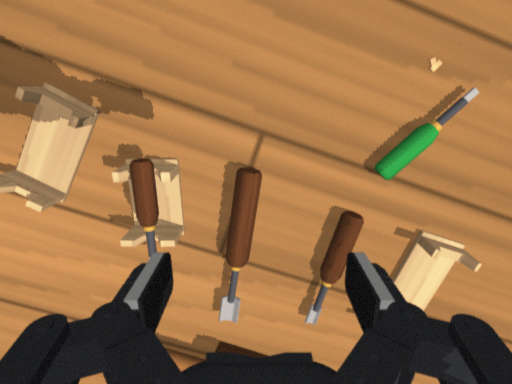

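The short gouge is seated in its cradle at (150,200), with its butt 59 mm back from the origin and its top at the right height. The long gouge is at (242,230) and measures 234.6 mm, so I take it next.

```bash
python3 -m creep '[{"translation":[0.3,0.05,-0.2],"spin":-0.05,"claw":1},{"translation":[0.6,0.1,-0.45],"spin":-0.095,"claw":1},{"translation":[0.85,0.11,-0.7],"spin":-0.095,"claw":1},{"translation":[0.96,0.11,-0.9],"spin":-0.095,"claw":1},{"translation":[0.96,0.11,-1],"spin":-0.095,"claw":1},{"translation":[0.96,0.11,-1],"spin":-0.095,"claw":1},{"translation":[0.96,0.11,-1],"spin":-0.095,"claw":1}]' && python3 -m creep '[{"translation":[0,0,-0.2],"spin":0,"claw":1},{"translation":[0,0,-0.4],"spin":0,"claw":1},{"translation":[0,0,-0.6],"spin":0,"claw":1},{"translation":[0,0,-0.75],"spin":0,"claw":1},{"translation":[0,0,-0.85],"spin":0,"claw":1},{"translation":[0,0,-0.91],"spin":0,"claw":1},{"translation":[0,0,-0.91],"spin":0,"claw":1}]'&& python3 -m creep '[{"translation":[0,0,0],"spin":0,"claw":0},{"translation":[0,0,0],"spin":0,"claw":0},{"translation":[0,0,0],"spin":0,"claw":0},{"translation":[0,0,0],"spin":0,"claw":0},{"translation":[0,0,0],"spin":0,"claw":0},{"translation":[0,0,0],"spin":0,"claw":0},{"translation":[0,0,0],"spin":0,"claw":0},{"translation":[0,0,0],"spin":0,"claw":0}]' 80
```

```text
t: 12.2
eef_pos: [0.5753, -0.0671, 0.1293]
tool_rot: [3.141, -0.002, -2.959]
contact_force: [-0.5, -0.8, 0.4]
opening: 1.001
grip_force: 0.0
t: 12.78
eef_pos: [0.5756, -0.0669, 0.0208]
tool_rot: [3.142, -0.0, -2.959]
contact_force: [0.6, 0.0, 0.3]
opening: 0.999
grip_force: 0.0
t: 13.45
eef_pos: [0.5765, -0.0667, 0.0218]
tool_rot: [-3.141, 0.001, -2.958]
contact_force: [-2.8, -0.0, 11.3]
opening: 0.352
grip_force: 80.1
```

```bash
python3 -m creep '[{"translation":[0,0,0.1],"spin":0,"claw":0},{"translation":[0,0,0.25],"spin":0,"claw":0},{"translation":[0,0,0.5],"spin":0,"claw":0},{"translation":[-0.1,0.1,0.75],"spin":0,"claw":0},{"translation":[-0.3,0.2,1],"spin":-0.05,"claw":0},{"translation":[-0.5,0.4,1],"spin":-0.1,"claw":0},{"translation":[-0.7,0.6,1],"spin":-0.1,"claw":0},{"translation":[-0.9,0.8,1],"spin":-0.1,"claw":0},{"translation":[-0.97,0.8,1],"spin":-0.1,"claw":0}]' && python3 -m creep '[{"translation":[0,0.2,0.25],"spin":0,"claw":0},{"translation":[0,0.4,0.5],"spin":0,"claw":0},{"translation":[0,0.6,0.75],"spin":0,"claw":0},{"translation":[0,0.6,0.95],"spin":0,"claw":0},{"translation":[0,0.6,0.95],"spin":0,"claw":0},{"translation":[0,0.6,0.95],"spin":0,"claw":0}]'
python3 - <<'E'
from h import *
s=wsnap(); cv2.imwrite("pics/w5.png",s["img"]); print(s["o"]["eef_pos"],s["o"]["tool_rot"])
held(s)
layer(s,"wrist","long",np.array([.5663,.1999]),.025,.168,.095)
report(s,"gouge_medium")
E
```

```text
t: 14.2
eef_pos: [0.4567, 0.0322, 0.141]
tool_rot: [3.141, -0.001, -3.113]
contact_force: [1.7, -0.5, -1.3]
opening: 0.352
grip_force: 79.7
t: 14.7
eef_pos: [0.4602, 0.1018, 0.2557]
tool_rot: [3.141, 0.002, -3.114]
contact_force: [0.3, 0.0, -1.4]
opening: 0.349
grip_force: 79.9
[0.46016302 0.10177703 0.25567211] [ 3.14127675e+00  2.30757328e-03 -3.11444022e+00]
held butt x [-0.0989 -0.0974] n 14854
  x -0.095 y mid -0.0001 depth of top -0.0115
  x -0.075 y mid -0.0001 depth of top -0.0116
  x -0.055 y mid -0.0001 depth of top -0.0116
  x -0.035 y mid -0.0001 depth of top -0.0115
  x -0.015 y mid -0.0 depth of top -0.0115
long base 3635 [0.5612 0.1989] yaw 0.007 LxW 0.1534 0.0658 x [-0.0812  0.0696] y [-0.0329  0.0312]
long tops 12 [0.6364 0.2273] yaw -1.536 LxW 0.0093 0.0017 x [0.0699 0.0716] y [0.0212 0.0303]Traceback (most recent call last):
  File "<stdin>", line 4, in <module>
  File "h.py", line 49, in layer
    t=q[np.sign(q[:,0])==sg]; print("   end",sg,len(t),np.round(np.percentile(t[:,0],[3,50,97]),4),np.round(np.percentile(t[:,1],[3,97]),4))
                                                                ~~~~~~~~~~~~~^^^^^^^^^^^^^^^^^^
    return _quantile_unchecked(
        a, q, axis, out, overwrite_input, method, keepdims, weights)
    return _ureduce(a,
                    func=_quantile_ureduce_func,
    ...<5 lines>...
                    overwrite_input=overwrite_input,
                    method=method)
    r = func(a, **kwargs)
    result = _quantile(arr,
                       quantiles=q,
    ...<2 lines>...
                       out=out,
                       weights=wgt)
    slices_having_nans = np.isnan(arr[-1, ...])
                                  ~~~^^^^^^^^^
IndexError: index -1 is out of bounds for axis 0 with size 0
```

View pics/w5.png

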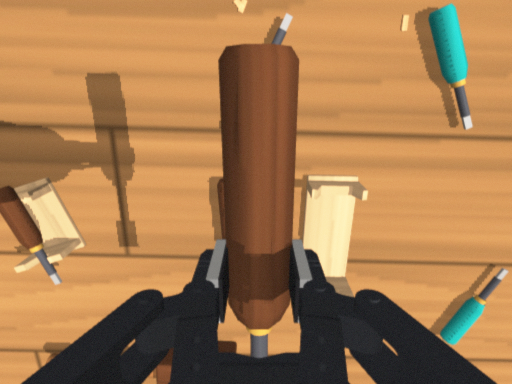

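The held gouge is straight, with its butt at −99 mm. The long cradle at (330,225) is partly hidden by the finger. Its near base edge puts the origin at about (0.573, 0.199). I move over it at height and measure again.

```bash
python3 -m creep '[{"translation":[0.2,0.25,-0.1],"spin":0,"claw":0},{"translation":[0.45,0.5,-0.2],"spin":0,"claw":0},{"translation":[0.7,0.75,-0.4],"spin":0,"claw":0},{"translation":[0.94,0.81,-0.6],"spin":-0.008,"claw":0},{"translation":[0.94,0.81,-0.8],"spin":-0.008,"claw":0},{"translation":[0.94,0.81,-0.9],"spin":-0.008,"claw":0},{"translation":[0.94,0.81,-0.9],"spin":-0.008,"claw":0},{"translation":[0.94,0.81,-0.9],"spin":-0.008,"claw":0}]'
sed -i 's/t=q\[np.sign(q\[:,0\])==sg\]; print/t=q[np.sign(q[:,0])==sg]\n                if len(t): print/' h.py
python3 - <<'E'
from h import *
s=wsnap(); cv2.imwrite("pics/w6.png",s["img"]); print(s["o"]["eef_pos"],s["o"]["tool_rot"])
held(s)
layer(s,"wrist","long",np.array([.573,.199]),.015,.168,.1)
E
```

```text
t: 15.42
eef_pos: [0.5714, 0.1978, 0.1455]
tool_rot: [-3.141, -0.003, -3.128]
contact_force: [0.6, 0.1, -0.7]
opening: 0.349
grip_force: 79.9
[0.57141769 0.19781448 0.14548937] [-3.14060413e+00 -2.81152434e-03 -3.12842832e+00]
held butt x [-0.0989 -0.0974] n 14842
  x -0.095 y mid -0.0001 depth of top -0.0115
  x -0.075 y mid -0.0001 depth of top -0.0116
  x -0.055 y mid -0.0001 depth of top -0.0116
  x -0.035 y mid -0.0001 depth of top -0.0115
  x -0.015 y mid -0.0001 depth of top -0.0114
long base 288 [0.5571 0.2312] yaw 0.012 LxW 0.1449 0.0026 x [-0.0871  0.0546] y [0.0312 0.0337]
long all 506 [0.5572 0.1993] yaw 0.004 LxW 0.1449 0.066 x [-0.0863  0.0534] y [-0.0318  0.0339]
```

View pics/w6.png

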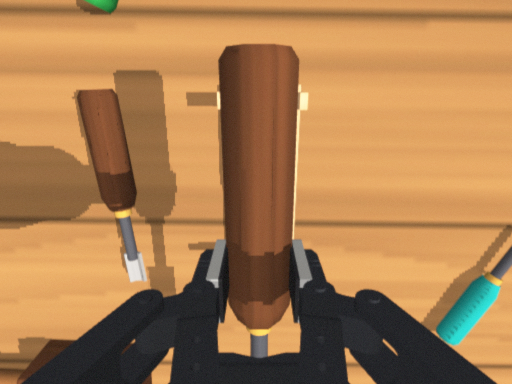

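The wide posts at (218,100) and (303,100) straddle the butt nearly symmetrically. The cradle origin comes out at (0.5745, 0.200) with yaw about 0.01. I lower part way and check the pose.

```bash
python3 -m creep '[{"translation":[0.01,0.01,-0.15],"spin":0,"claw":0},{"translation":[0.01,0.01,-0.3],"spin":0,"claw":0},{"translation":[0.01,0.01,-0.4],"spin":0,"claw":0},{"translation":[0.01,0.01,-0.47],"spin":0,"claw":0},{"translation":[0.01,0.01,-0.5],"spin":0,"claw":0},{"translation":[0.01,0.01,-0.5],"spin":0,"claw":0},{"translation":[0.01,0.01,-0.5],"spin":0,"claw":0}]'
```

```text
t: 16.05
eef_pos: [0.5739, 0.1999, 0.0877]
tool_rot: [3.141, 0.001, -3.128]
contact_force: [-0.2, 0.7, -1.8]
opening: 0.348
grip_force: 80.0
```

```bash
python3 -m creep '[{"translation":[0,0,-0.08],"spin":0,"claw":0},{"translation":[0,0,-0.15],"spin":0,"claw":0},{"translation":[0,0,-0.2],"spin":0,"claw":0},{"translation":[0,0,-0.25],"spin":0,"claw":0},{"translation":[0,0,-0.28],"spin":0,"claw":0},{"translation":[0,0,-0.3],"spin":0,"claw":0},{"translation":[0,0,-0.3],"spin":0,"claw":0},{"translation":[0,0,-0.3],"spin":0,"claw":0}]'
```

```text
t: 16.72
eef_pos: [0.5734, 0.1999, 0.0515]
tool_rot: [3.141, 0.0, -3.128]
contact_force: [-6.6, -2.0, 13.7]
opening: 0.347
grip_force: 81.8
```

```bash
python3 -m creep '[{"translation":[0,0,0],"spin":0,"claw":0.45},{"translation":[0,0,0],"spin":0,"claw":0.6},{"translation":[0,0,0],"spin":0,"claw":0.8},{"translation":[0,0,0],"spin":0,"claw":0.8},{"translation":[0,0,0],"spin":0,"claw":0.8},{"translation":[0,0,0],"spin":0,"claw":0.8},{"translation":[0,0,0.2],"spin":0,"claw":0.8},{"translation":[0,0,0.45],"spin":0,"claw":0.8},{"translation":[0,0,0.7],"spin":0,"claw":0.8},{"translation":[0,0,1],"spin":0,"claw":0.8}]' && python3 -m creep '[{"translation":[-0.3,-0.2,0.2],"spin":0.04,"claw":1},{"translation":[-0.6,-0.4,0.4],"spin":0.04,"claw":1},{"translation":[-0.9,-0.6,0.6],"spin":0.04,"claw":1},{"translation":[-0.9,-0.8,0.7],"spin":0.04,"claw":1},{"translation":[-0.9,-0.9,0.7],"spin":0.04,"claw":1},{"translation":[-0.9,-0.9,0.7],"spin":0.04,"claw":1},{"translation":[-0.9,-0.9,0.7],"spin":0.04,"claw":1}]'
python3 - <<'E'
from h import *
s=wsnap(); cv2.imwrite("pics/w7.png",s["img"]); print(s["o"]["eef_pos"],s["o"]["tool_rot"])
report(s,"gouge_long");report(s,"gouge_medium")
layer(s,"wrist","long",np.array([.5745,.200]),.01,.168,.12)
E
```

```text
t: 17.55
eef_pos: [0.5727, 0.1996, 0.1711]
tool_rot: [-3.141, -0.002, -3.128]
contact_force: [0.2, 0.7, -0.2]
opening: 0.797
grip_force: 0.0
t: 18.13
eef_pos: [0.4657, 0.0914, 0.2552]
tool_rot: [3.141, 0.001, -3.066]
contact_force: [0.8, -0.7, 0.5]
opening: 0.996
grip_force: 0.0
[0.46565597 0.09141249 0.25519063] [ 3.14135146e+00  1.25709305e-03 -3.06642413e+00]
gouge_long 0.69 [ 40.  66. 103.] [0.5752 0.1967] yaw 0.218 LxW 0.2656 0.0744 zmax 0.0636 box 314 364 175 337
gouge_medium 0.91 [ 41.  67. 109.] [0.583  0.0692] yaw 0.066 LxW 0.1852 0.0282 zmax 0.0299 box 223 248 172 297
long base 1745 [0.5615 0.1981] yaw 0.001 LxW 0.1535 0.0651 x [-0.0894  0.0626] y [-0.0338 -0.0021]
long tops 3195 [0.5841 0.1919] yaw 0.07 LxW 0.2205 0.0584 x [-0.1003  0.1111] y [-0.0302  0.0182]
   end -1 2160 [-0.0997 -0.0564 -0.0041] [-0.0166  0.0131]
   end 1 1035 [0.0019 0.0552 0.1111] [-0.0304  0.0183]
long all 6208 [0.5772 0.1977] yaw 0.788 LxW 0.1857 0.1752 x [-0.1003  0.114 ] y [-0.0338  0.0277]
```

View pics/w7.png

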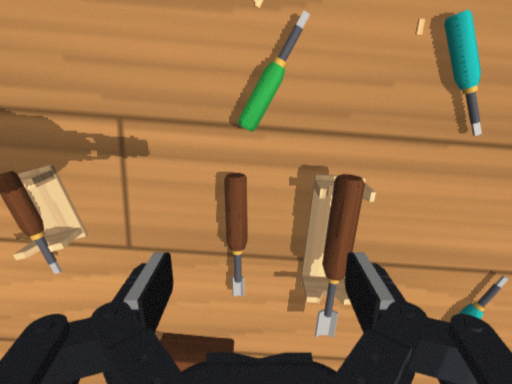

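The long gouge is seated at (340,240), with its butt 100 mm back and its height right. The medium gouge is at (237,225) and measures 185 mm. I grip it next.

```bash
python3 -m creep '[{"translation":[0.3,-0.1,-0.2],"spin":0,"claw":1},{"translation":[0.6,-0.18,-0.45],"spin":0,"claw":1},{"translation":[0.86,-0.18,-0.7],"spin":0,"claw":1},{"translation":[0.86,-0.18,-0.9],"spin":0,"claw":1},{"translation":[0.86,-0.18,-1],"spin":0,"claw":1},{"translation":[0.86,-0.18,-1],"spin":0,"claw":1},{"translation":[0.86,-0.18,-1],"spin":0,"claw":1}]' && python3 -m creep '[{"translation":[0,0,-0.2],"spin":0,"claw":1},{"translation":[0,0,-0.4],"spin":0,"claw":1},{"translation":[0,0,-0.6],"spin":0,"claw":1},{"translation":[0,0,-0.8],"spin":0,"claw":1},{"translation":[0,0,-0.9],"spin":0,"claw":1},{"translation":[0,0,-0.97],"spin":0,"claw":1},{"translation":[0,0,-0.97],"spin":0,"claw":1}]'&& python3 -m creep '[{"translation":[0,0,0],"spin":0,"claw":0},{"translation":[0,0,0],"spin":0,"claw":0},{"translation":[0,0,0],"spin":0,"claw":0},{"translation":[0,0,0],"spin":0,"claw":0},{"translation":[0,0,0],"spin":0,"claw":0},{"translation":[0,0,0],"spin":0,"claw":0},{"translation":[0,0,0],"spin":0,"claw":0},{"translation":[0,0,0],"spin":0,"claw":0}]' 70
```

```text
t: 18.87
eef_pos: [0.5682, 0.0708, 0.134]
tool_rot: [-3.142, -0.002, -3.064]
contact_force: [1.0, 0.1, 0.5]
opening: 1.002
grip_force: 0.0
t: 19.45
eef_pos: [0.5686, 0.0706, 0.0181]
tool_rot: [3.142, -0.0, -3.064]
contact_force: [-1.2, 0.3, -0.4]
opening: 1.002
grip_force: 0.0
t: 20.12
eef_pos: [0.5693, 0.0703, 0.0192]
tool_rot: [3.141, 0.001, -3.065]
contact_force: [-1.2, 0.2, 9.3]
opening: 0.309
grip_force: 68.8
```

```bash
python3 -m creep '[{"translation":[0,0,0.1],"spin":0,"claw":0},{"translation":[0,0,0.25],"spin":0,"claw":0},{"translation":[0,0,0.5],"spin":0,"claw":0},{"translation":[0,-0.1,0.75],"spin":0,"claw":0},{"translation":[0,-0.3,1],"spin":-0.05,"claw":0},{"translation":[-0.1,-0.6,1],"spin":-0.1,"claw":0},{"translation":[-0.2,-0.9,1],"spin":-0.16,"claw":0},{"translation":[-0.3,-1,1],"spin":-0.167,"claw":0}]' && python3 -m creep '[{"translation":[0,-0.25,0.1],"spin":0,"claw":0},{"translation":[0,-0.55,0.15],"spin":0,"claw":0},{"translation":[0,-0.85,0.15],"spin":0,"claw":0},{"translation":[0,-1,0.15],"spin":0,"claw":0},{"translation":[0,-1,0.15],"spin":0,"claw":0}]' && python3 -m creep '[{"translation":[0,-0.3,0],"spin":0,"claw":0},{"translation":[0,-0.6,0],"spin":0,"claw":0},{"translation":[0,-0.9,0],"spin":0,"claw":0},{"translation":[0,-1,0],"spin":0,"claw":0},{"translation":[0,-1.0,0],"spin":0,"claw":0},{"translation":[0,-1.0,0],"spin":0,"claw":0}]'
```

```text
t: 20.78
eef_pos: [0.5323, -0.0532, 0.139]
tool_rot: [-3.141, 0.001, 2.948]
contact_force: [-0.1, 0.3, -1.3]
opening: 0.305
grip_force: 69.6
t: 21.2
eef_pos: [0.5325, -0.1733, 0.1565]
tool_rot: [-3.141, 0.001, 2.952]
contact_force: [0.1, 0.1, -1.0]
opening: 0.306
grip_force: 69.6
t: 21.7
eef_pos: [0.5326, -0.2896, 0.1561]
tool_rot: [3.141, -0.0, 2.955]
contact_force: [0.3, -0.3, -0.7]
opening: 0.304
grip_force: 69.6
```

```bash
python3 -m creep '[{"translation":[0.01,-0.15,-0.1],"spin":0,"claw":0},{"translation":[0.01,-0.28,-0.15],"spin":0,"claw":0},{"translation":[0.01,-0.28,-0.2],"spin":0,"claw":0},{"translation":[0.01,-0.28,-0.2],"spin":0,"claw":0},{"translation":[0.01,-0.28,-0.2],"spin":0,"claw":0},{"translation":[0.01,-0.28,-0.2],"spin":0,"claw":0}]'
python3 - <<'E'
from h import *
s=wsnap(); cv2.imwrite("pics/w8.png",s["img"]); print(s["o"]["eef_pos"],s["o"]["tool_rot"])
held(s)
layer(s,"wrist","medium",np.array([.534,-.323]),-.185,.136,.082)
E
```

```text
t: 22.2
eef_pos: [0.5341, -0.3226, 0.1327]
tool_rot: [3.141, 0.0, 2.957]
contact_force: [0.2, -0.6, -1.0]
opening: 0.305
grip_force: 69.6
[ 0.53408503 -0.32263546  0.13268118] [3.14146187e+00 1.28054115e-04 2.95656235e+00]
held butt x [-0.0787 -0.0777] n 9050
  x -0.075 y mid -0.0001 depth of top -0.0101
  x -0.055 y mid -0.0 depth of top -0.0102
  x -0.035 y mid -0.0001 depth of top -0.0101
  x -0.015 y mid -0.0 depth of top -0.0101
medium base 1430 [ 0.5245 -0.3217] yaw -0.186 LxW 0.1206 0.0661 x [-0.0697  0.0499] y [-0.0333  0.0324]
medium all 1957 [ 0.5245 -0.3217] yaw -0.186 LxW 0.1206 0.0661 x [-0.0697  0.0497] y [-0.0333  0.0324]
```

View pics/w8.png

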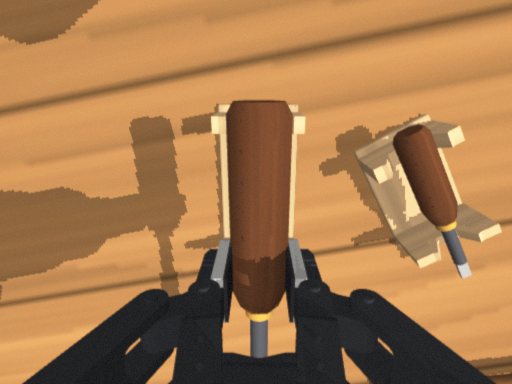

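The wide posts at (222,115) and (298,115) sit symmetrically about the butt, and the base fits within 1 mm. I lower it in two stages.

```bash
python3 -m creep '[{"translation":[0,0,-0.15],"spin":0,"claw":0},{"translation":[0,0,-0.27],"spin":0,"claw":0},{"translation":[0,0,-0.37],"spin":0,"claw":0},{"translation":[0,0,-0.37],"spin":0,"claw":0},{"translation":[0,0,-0.37],"spin":0,"claw":0},{"translation":[0,0,-0.37],"spin":0,"claw":0}]' && python3 -m creep '[{"translation":[0,0,-0.08],"spin":0,"claw":0},{"translation":[0,0,-0.15],"spin":0,"claw":0},{"translation":[0,0,-0.2],"spin":0,"claw":0},{"translation":[0,0,-0.25],"spin":0,"claw":0},{"translation":[0,0,-0.29],"spin":0,"claw":0},{"translation":[0,0,-0.32],"spin":0,"claw":0},{"translation":[0,0,-0.32],"spin":0,"claw":0},{"translation":[0,0,-0.32],"spin":0,"claw":0}]'
```

```text
t: 22.75
eef_pos: [0.5344, -0.3234, 0.089]
tool_rot: [-3.141, 0.001, 2.956]
contact_force: [-0.3, 0.1, 0.2]
opening: 0.307
grip_force: 69.6
t: 23.42
eef_pos: [0.5339, -0.3233, 0.0494]
tool_rot: [3.142, 0.0, 2.956]
contact_force: [0.6, -0.4, 0.0]
opening: 0.306
grip_force: 69.6
```

Nothing has touched yet, and about 1.5 mm remains. I ease down a touch more, release, retreat and check.

```bash
python3 -m creep '[{"translation":[0,0,-0.01],"spin":0,"claw":0},{"translation":[0,0,-0.01],"spin":0,"claw":0},{"translation":[0,0,-0.01],"spin":0,"claw":0.45},{"translation":[0,0,-0.01],"spin":0,"claw":0.6},{"translation":[0,0,-0.01],"spin":0,"claw":0.8},{"translation":[0,0,-0.01],"spin":0,"claw":0.8},{"translation":[0,0,-0.01],"spin":0,"claw":0.8},{"translation":[0,0,-0.01],"spin":0,"claw":0.8},{"translation":[0,0,0.2],"spin":0,"claw":0.8},{"translation":[0,0,0.45],"spin":0,"claw":0.8},{"translation":[0,0,0.7],"spin":0,"claw":0.8},{"translation":[0,0,1],"spin":0,"claw":0.8}]' && python3 -m creep '[{"translation":[-0.2,0.2,0.2],"spin":0,"claw":1},{"translation":[-0.4,0.4,0.4],"spin":0,"claw":1},{"translation":[-0.6,0.6,0.6],"spin":0,"claw":1},{"translation":[-0.7,0.6,0.8],"spin":0,"claw":1},{"translation":[-0.7,0.6,0.8],"spin":0,"claw":1},{"translation":[-0.7,0.6,0.8],"spin":0,"claw":1}]'
python3 - <<'E'
from h import *
s=wsnap(); cv2.imwrite("pics/w9.png",s["img"]); print(s["o"]["eef_pos"],s["o"]["tool_rot"])
report(s,"gouge_medium"); report(s,"gouge_short")
layer(s,"wrist","medium",np.array([.534,-.323]),-.185,.136,.085)
t=optics.snapshot("top"); a=t["img"][100:310,90:400]; cv2.imwrite("pics/top9.png",cv2.resize(a,(800,542),interpolation=cv2.INTER_CUBIC))
E
```

```text
t: 24.42
eef_pos: [0.5332, -0.3229, 0.1699]
tool_rot: [3.141, -0.002, 2.956]
contact_force: [-0.1, -0.8, -0.6]
opening: 0.799
grip_force: 0.0
t: 24.92
eef_pos: [0.4501, -0.2515, 0.2671]
tool_rot: [-3.141, 0.003, 2.956]
contact_force: [0.6, -0.2, 0.3]
opening: 0.998
grip_force: 0.0
[ 0.45014789 -0.25148886  0.2671166 ] [-3.14055054e+00  3.05526801e-03  2.95593858e+00]
gouge_medium 0.9 [ 39.  63. 103.] [ 0.5462 -0.3312] yaw -0.184 LxW 0.184 0.0379 zmax 0.06 box 201 227 172 299
gouge_short 0.87 [ 39.  63. 100.] [ 0.5617 -0.1872] yaw 0.308 LxW 0.1284 0.0238 zmax 0.0558 box 296 344 189 271
medium base 1605 [ 0.5245 -0.3218] yaw -0.18 LxW 0.1218 0.066 x [-0.07    0.0503] y [-0.0329  0.0321]
medium tops 2153 [ 0.5338 -0.3315] yaw -0.027 LxW 0.1579 0.0656 x [-0.0779  0.0723] y [-0.0298  0.0296]
   end -1 1395 [-0.0771 -0.0424 -0.0029] [-0.0139  0.0124]
   end 1 758 [0.0014 0.0397 0.0718] [-0.0297  0.0295]
medium all 4856 [ 0.5369 -0.3243] yaw -0.185 LxW 0.1634 0.0663 x [-0.078   0.0765] y [-0.0326  0.0318]
```

View pics/w9.png

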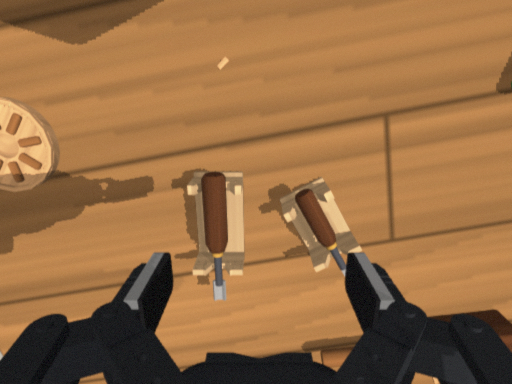

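View pics/top9.png

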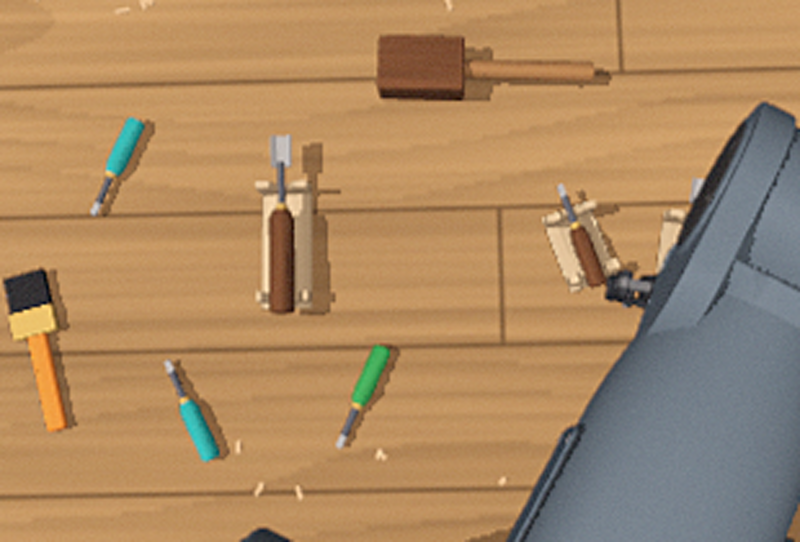

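In the wrist view the medium gouge is seated at (217,230) and the short one at (325,225). In the top view the long one is seated at (281,240). The mallet (490,65) and brush (40,350) are unmoved, and the medallion at the wrist view's left edge (20,150) is clear of the work. The arm is clear too, so I hand in.

```bash
python3 -c "
from station import manip
print(manip.close_job())"
```

```text
the job is handed in; nothing more can be done
None
```

I laid all three gouges in the cradles of their sizes, each measuring level and within about 2 mm of its seated position, and handed the job in at about 25 s of the 86 s allowed; the result wasn't reported back.

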